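Load the sample shaker, collapse its holding-bar tube and start it

TASK

Get the sample shaker going: stand every blue-capped jar upright on its deck, in the bay between the fixed rail and the holding bar. With all of them in, push in the orange spring button on the bar's telescoping tube and collapse the tube towards the rail to its very next hole, so that the button springs out again and the bar keeps the jars in. Then press the blue key, the yellow key and the green key, in that order, one at a time and each all the way down; press no key before the bar is closed, never press the red one, and leave the two big bottles, the paper roll and the green carton where they stand.

Things in the scene. Friction and masses are not known exactly. Their poses are not given: they have to be found in the camera images.
- shaker: Bench shaker, fixed; position and yaw vary. White housing 290 x 320 mm, grey deck with its surface at z 70 mm. Origin on the table under the tube; x points from the keypad side to the fixed rail, y left along the rail, z up. In mm: rail inner face x 100, top z 105 (130 in the middle); end lips' inner faces y +-147, tops z 92.
- bay_left (a point): Deck surface, middle of the left half of the open bay: shaker (64, 86, 70) mm. The steel inner tube (26 dia, axis y 0, z 112) runs over the middle of the bay from rail to bar and splits it in two halves. Each half has room for two jars side by side: good centres are x 64, y 53 and 119 mm in the shaker's frame.
- bay_right (a point): The same for the right half: shaker (64, -86, 70) mm; good jar centres x 64, y -53 and -119 mm.
- bar_face (a point): Middle of the lower edge of the holding bar's face that looks to the rail; moves with the tube: shaker x 4 mm in the first hole, 44 mm in the next, where jars have 4 mm play between bar and rail. The bar spans y -145..145 and z 76..112 mm (127 in the middle) and is 10 mm thick; jars standing in its way are pushed along.
- tube (a joint): Slide of the outer tube (collar, end knob, holding bar) along shaker x, m: 0 = first hole (bay open), 0.040 = next hole, 0.080 = one too far. +x collapses it. Button out in a hole: locked, +-2 mm play. Button in over 4 mm: slides with 3 N friction. Between holes the button stays about 3.5 mm in though let go; at a hole it springs out and locks unless held in.
- button (a joint): Travel of the orange spring button in m: 0 = out, 0.008 = fully in; 2 N to start, 6 N fully in. It releases the tube beyond 0.004.
- button_face (a point): Centre of the orange button's outer face (22 dia). It sticks out 10 mm from the left (+y) side of the grey collar and is pushed in towards shaker -y. The collar, centred on the tube axis, is 38 long x 34 across x 36 high; its plain right side lies 44 mm from the button's face, so both can be pinched from above and drawn along. Moves with tube and button.
- tube_end (a point): Centre of the flat end of the black end knob (42 dia), on the tube axis, facing shaker -x, 42 mm behind the button's centre. Pushing it towards +x collapses the tube when unlocked. Moves with the tube.
- jar1: Sample jar, loose, may be absent; starts on a 4 mm thick sheet of cardboard to the right of the shaker: upright cylinder 80 mm high, white body 50 dia with a blue cap 52 dia over its top 28 mm; 0.1 to 0.2 kg, bottom-heavy. Origin at the centre of its underside, z up along its axis. Best gripped by the cap from above.
- jar2: Sample jar, loose, may be absent; starts on a 4 mm thick sheet of cardboard to the right of the shaker: upright cylinder 80 mm high, white body 50 dia with a blue cap 52 dia over its top 28 mm; 0.1 to 0.2 kg, bottom-heavy. Origin at the centre of its underside, z up along its axis. Best gripped by the cap from above.
- jar3: Sample jar, loose, may be absent; starts on a 4 mm thick sheet of cardboard to the right of the shaker: upright cylinder 80 mm high, white body 50 dia with a blue cap 52 dia over its top 28 mm; 0.1 to 0.2 kg, bottom-heavy. Origin at the centre of its underside, z up along its axis. Best gripped by the cap from above.
- jar4: Sample jar, loose, may be absent; starts on a 4 mm thick sheet of cardboard to the right of the shaker: upright cylinder 80 mm high, white body 50 dia with a blue cap 52 dia over its top 28 mm; 0.1 to 0.2 kg, bottom-heavy. Origin at the centre of its underside, z up along its axis. Best gripped by the cap from above.
- key_blue (a joint): Travel of the blue key in m: 0 = up, 0.006 = fully down (1.5 N to start, 5 N at the bottom); springs back.
- key_blue_top (a point): Centre of the top of the blue key, a round key 26 dia that faces up from the keypad in front of the tube (73 mm above the table when up). The four keys stand in a row along the shaker's y, 54 mm apart, in an order that varies. It moves down as the key is pressed.
- key_yellow (a joint): Travel of the yellow key in m: 0 = up, 0.006 = fully down (1.5 N to start, 5 N at the bottom); springs back.
- key_yellow_top (a point): Centre of the top of the yellow key, a round key 26 dia that faces up from the keypad in front of the tube (73 mm above the table when up). The four keys stand in a row along the shaker's y, 54 mm apart, in an order that varies. It moves down as the key is pressed.
- key_green (a joint): Travel of the green key in m: 0 = up, 0.006 = fully down (1.5 N to start, 5 N at the bottom); springs back.
- key_green_top (a point): Centre of the top of the green key, a round key 26 dia that faces up from the keypad in front of the tube (73 mm above the table when up). The four keys stand in a row along the shaker's y, 54 mm apart, in an order that varies. It moves down as the key is pressed.
- key_red (a joint): Travel of the red key in m: 0 = up, 0.006 = fully down (1.5 N to start, 5 N at the bottom); springs back.
- key_red_top (a point): Centre of the top of the red key, a round key 26 dia that faces up from the keypad in front of the tube (73 mm above the table when up). The four keys stand in a row along the shaker's y, 54 mm apart, in an order that varies. It moves down as the key is pressed.
- bottle1: Bystander: big white bottle with a blue cap, 72 dia, 170 high, loose; origin at the centre of its underside. Leave alone.
- bottle2: Bystander: second big white bottle, same size. Leave alone.
- roll: Bystander: paper roll standing up, 100 dia, 100 high, loose; origin at the centre of its underside. Leave alone.
- carton: Bystander: green carton 120 x 60 x 45 high, loose; origin at the centre of its underside. Leave alone.
There are look-alikes about, which are no part of the job. Leave any black or pink look-alike of the jar1 alone.

How it is judged:
By the outcome, as a careful person would: the job done as asked, in the order asked, and still so for the second after the job is handed in, with the robot touching nothing.
Of jar1, jar2, jar3, jar4 only 2 to 4 are there at a start; the rules pass over those that are not, and their reading is None.
At some moment in a run one of jar1, jar2, jar3, jar4 may be knocked a few centimetres aside while the robot is not near it.
It also fails if it takes over 210 s, if anything falls off the work surface, if the arm or the gripper's body presses on something with over 40 N, if the wrist force passes 120 N, or if a joint passes its speed limit or range.

ROBOT

A 6-joint arm with a two-finger parallel gripper is mounted at the origin on the work surface. World frame = base frame: x ahead of the robot, y to its left, z up, the work surface at z = 0. Lengths are in m, angles in rad, forces in N, time in s.
With the tool pointing down it reaches from about 0.375 to 0.925 m from the base axis. Payload 5.7 kg.
Tool frame: the origin (TCP) lies midway between the tips of the shut fingers; the grasp point (between the pads) lies 19 mm behind it (tcp_to_grasp is the z of the grasp point in the tool frame, in m); z points along the fingers, y is the line along which they close (so a half turn about z gives the same grasp; the last joint's range is limited). The gripper opens to 88 mm and grips with 3 to 60 N. Pads are 20 mm wide; open, the fingers measure 115 mm over their backs; the gripper's body (75 mm by 178 mm) begins 61 mm behind the grasp point.
Start: joints at [-1.273, 0.359, 1.51, -0, 1.272, -0.115], TCP at [0.241, -0.55, 0.186] pointing down, gripper open.
Joint ranges: [-2.97, 2.97], [-1.01, 2.36], [0.21, 2.38], [-0.96, 4.11], [0.2, 2.71], [-2.98, 2.98]. Speed limits (rad/s): [2.39, 2.39, 3.14, 3.14, 3.14, 3.14].

INTERFACE

Orientations are given as a unit quaternion [w, x, y, z].
In Python, from workcell import sense, snapshot, calibration, job_done, tcp_to_grasp gives the robot as it stands.
- The arm moves only by the tool drive_tool, never from a script. Its argument "rows" is a list that holds one entry, the list of rows, each a list of 6 numbers: the shift along the tool's x, y, z normalised to -1 to 1, where 1 is 1000 mm, then the turn, a rotation vector about the tool's x, y, z normalised to -1 to 1, where 1 is pi/4 rad. A call has exactly 8 rows; each row is the pose to reach, as a shift and turn from the pose commanded when the call began, along the tool's axes at that moment; what a row does not reach only later rows make up. A row lasts 1/8 s, in which the tool goes at most 62.5 mm and 10.7 degrees, less where a joint would pass 70% of its speed; a pose out of reach is approached as far as the arm can. A call with a number of a shift or a turn outside -1 to 1 is refused whole. A call with a gripper value outside its range is refused whole. "claw" is the finger opening in mm, from 0 to 87.8, set as the call begins (left out, the last holds). The fingers move at their own pace and stop on an object; the grip force is fixed at half the most. Time passes only in rows, so rows that repeat a pose let the fingers close, or fill a call up. It gives the time, the measured TCP pose, the force and the opening at its end, in the units of the state.
- sense(): the state, without advancing time (a new reading comes with each control period).
- snapshot(name): name is "side" or "top" or "wrist"; returns (picture, depth): 480x640x3 uint8, red, green, blue; 480x640 float32, m along the optical axis (not along the pixel's ray), 0 where there is no reading.
- calibration(name): a dict with "vfov" (degrees; the focal length in pixels is half the picture's height over the tangent of half this angle, whatever the lens; pixels are square), "cx", "cy" (the principal point, pixels), "T" (4x4, takes a point from camera to world coordinates). Camera axes: x right, y down, z forward; pixel columns grow to the right and rows downward; lengths in m; the calibration is good to about 2 mm. The wrist camera is an equidistant fisheye: a pixel r from the principal point sees the ray r / f radians off the axis. A picture is of the moment at which its call begins: read the wrist's pose just before it. calibration takes no time and is no camera call; for the wrist camera it gives the pose at the moment of the call.
- job_done(): hands the job in, once; it reports no verdict.
The state is a dict: "clock": time; "q": joint angles; "qd": joint speeds; "tau": joint torques, N m; "ee_pos": TCP position; "ee_rot": TCP orientation; "force": force on the tool from outside, world axes, zero at the start; "moment": the same for the moment, N m; "grip_width": opening from 0.0 (shut) to 1.0 (fully open).
Only numpy, scipy, OpenCV 4.12 (cv2) and the standard library are available. Lean on these libraries where they do the work, as an engineer would, in place of code of your own. Each camera call takes 0.05 s, during which the arm holds its last target. There are 200 camera calls.

## Working session

There is one attempt and no reset: what is moved stays moved. The work goes in short steps, Python scripts to look and compute and a tool call to move; the robot and the scene stay as the last step left them, time stands still between calls to the robot, and variables do not carry over. Pictures are saved under pics/ and viewed, on a budget of 14 in all, crops included, one or two more only if the job needs it, and the job is handed in when it is done.

Besides the shell and the picture viewer there is one more tool, called after ">>>" in YAML: its name, and indented under it one key for each argument. drive_tool: Moves the arm, as the interface text tells. Its arguments: {"type":"object","properties":{"rows":{"type":"array"},"claw":{"type":"number"}},"required":["rows"]}

```bash
ls; mkdir -p pics; cat > h.py <<'E'
import numpy as np,cv2
from workcell import *
def K(n):
    c=calibration(n); return c,240/np.tan(np.radians(c['vfov']/2))
def save(n,f):
    im,d=snapshot(n); cv2.imwrite('pics/'+f,im[:,:,::-1]); np.save('pics/'+f[:-4]+'_d.npy',d); return im,d
def ray(n,u,v,c=None):
    c0,f=K(n); c=c or c0; x=(u-c['cx'])/f;y=(v-c['cy'])/f
    if n=='wrist':
        r=np.hypot(x,y)+1e-12; d=np.array([np.sin(r)*x/r,np.sin(r)*y/r,np.cos(r)])
    else: d=np.array([x,y,1.])
    T=np.array(c['T']); return T[:3,3],T[:3,:3]@d
def onz(n,u,v,z,c=None):
    o,d=ray(n,u,v,c); return o+d*(z-o[2])/d[2]
def cloud(n,d):
    c,f=K(n); v,u=np.mgrid[:480,:640]; x=(u-c['cx'])/f;y=(v-c['cy'])/f
    T=np.array(c['T']); P=np.stack([x*d,y*d,d],-1); return P@T[:3,:3].T+T[:3,3]
E
python3 - <<'E'
from h import *
s=sense();print(s)
for n in('top','side'):
    c,f=K(n);print(n,f,c); save(n,n+'0.png')
E
```

```text
pics
{'clock': 0.0, 'q': array([-1.27310651e+00,  3.59506788e-01,  1.51138998e+00, -2.41033080e-05,
        1.27249850e+00, -1.15114347e-01]), 'qd': array([ 1.37634486e-03, -9.81361330e-04, -3.82531517e-04,  5.10294302e-04,
       -8.72266864e-05, -2.33640260e-04]), 'tau': array([ 8.84924339e-04, -5.15367758e+01, -2.70722294e+01,  6.78394362e-02,
        3.52291355e-02, -1.38087721e-04]), 'ee_pos': array([ 0.24046665, -0.54890197,  0.18472475]), 'ee_rot': array([-8.96506656e-04,  9.78773479e-01,  2.04943075e-01, -9.36325427e-05]), 'force': array([-0.05951467,  0.57101989, -0.63835537]), 'moment': array([-0.02345191, -0.03348832,  0.00613246]), 'grip_width': 1.0036323526579285}
top 523.6816760709776 {'vfov': 49.243373963772825, 'cx': 313.9772649400506, 'cy': 241.95432673665417, 'T': array([[ 5.54806327e-04, -9.98336060e-01,  5.76611016e-02,
         4.49908025e-01],
       [-9.99971416e-01, -1.19075769e-04,  7.55991168e-03,
         6.33214115e-02],
       [-7.54046641e-03, -5.76636477e-02, -9.98307590e-01,
         1.31658312e+00],
       [ 0.00000000e+00,  0.00000000e+00,  0.00000000e+00,
         1.00000000e+00]])}
side 494.2425698642664 {'vfov': 51.8016327496321, 'cx': 315.9093369369976, 'cy': 235.34521078024213, 'T': array([[-0.74609064, -0.45652578,  0.48469885,  0.01540606],
       [-0.6656856 ,  0.52732062, -0.52801102,  0.65238406],
       [-0.01454106, -0.71660112, -0.69733162,  0.8452468 ],
       [ 0.        ,  0.        ,  0.        ,  1.        ]])}
```

View pics/top0.png

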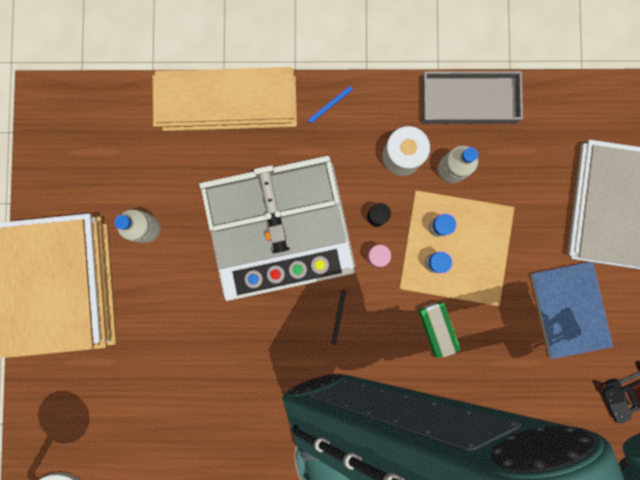

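View pics/side0.png

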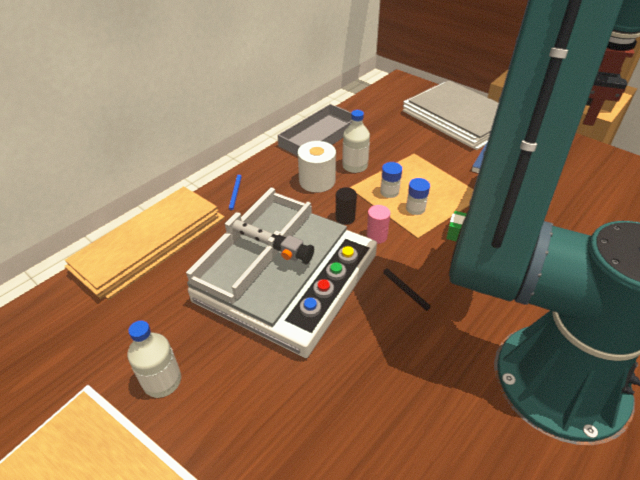

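```bash
python3 - <<'E'
from h import *
im=cv2.imread('pics/top0.png')[:,:,::-1]; d=np.load('pics/top0_d.npy'); P=cloud('top',d)
hsv=cv2.cvtColor(np.ascontiguousarray(im),cv2.COLOR_RGB2HSV)
def blobs(lo,hi,box,z,amin=30):
    m=cv2.inRange(hsv,np.array(lo),np.array(hi)); k=np.zeros_like(m);k[box[1]:box[3],box[0]:box[2]]=m[box[1]:box[3],box[0]:box[2]]
    n,l,st,c=cv2.connectedComponentsWithStats(k)
    out=[]
    for i in range(1,n):
        if st[i,4]>amin:
            p=onz('top',*c[i],z); out.append(p); print(c[i].round(1),st[i,4],p.round(4),'depthz',np.median(P[l==i],0).round(3))
    return out
kb=(235,250,340,295)
ks=[]
for n,lo,hi in(('blue',(105,120,60),(125,255,255)),('red',(0,150,80),(6,255,255)),('green',(45,80,60),(80,255,255)),('yellow',(24,120,100),(35,255,255))):
    print(n); ks+=blobs(lo,hi,kb,.073)[:1]
print('jars'); blobs((100,120,60),(125,255,255),(400,190,520,300),.084)
print('orange'); blobs((5,150,120),(18,255,255),(255,220,300,255),.112,5)
ks=np.array(ks); v=ks[3]-ks[0]; print('spacing',np.linalg.norm(np.diff(ks[:,:2],axis=0),axis=1))
yv=-(v[:2])/np.linalg.norm(v[:2]); xv=np.array([yv[1],-yv[0]]); yaw=np.arctan2(xv[1],xv[0]); print('yaw',yaw)
# cloud in provisional frame at key centre
c=ks.mean(0)[:2]; Q=P[...,:2]-c; X=Q@xv; Y=Q@yv; Z=P[...,2]
print('key mid',c)
# profile of z along X at Y=+-80, and along Y at X=..
for y in(-90,90):
    print(y,[(int(a),int(1000*np.median(Z[(abs(Y-y/1000)<.03)&(abs(X-a/1000)<.002)]))) for a in range(-40,260,4)])
for x in (180,60):
    print(x,[(int(a),int(1000*np.median(Z[(abs(X-x/1000)<.02)&(abs(Y-a/1000)<.002)]))) for a in range(-172,176,4)])
E
```

```text
blue
[252.7 278.7] 73 [0.4345 0.2181 0.073 ] depthz [0.434 0.217 0.076]
red
[275. 274.] 69 [0.4456 0.1651 0.073 ] depthz [0.446 0.165 0.077]
green
[297.4 269.2] 77 [0.457  0.1121 0.073 ] depthz [0.457 0.113 0.077]
yellow
[319.5 264.4] 78 [0.4684 0.0596 0.073 ] depthz [0.469 0.06  0.077]
jars
[444.2 224.3] 357 [ 0.5628 -0.2343  0.084 ] depthz [ 0.563 -0.234  0.084]
[439.8 262.1] 351 [ 0.4738 -0.2228  0.084 ] depthz [ 0.474 -0.223  0.085]
orange
[267.3 235.4] 29 [0.5346 0.1802 0.112 ] depthz [0.535 0.18  0.121]
spacing [0.05407256 0.05421579 0.05374819]
yaw 0.2105090973362044
key mid [0.45137765 0.13873866]
  return _methods._mean(a, axis=axis, dtype=dtype,
  ret = ret.dtype.type(ret / rcount)
Traceback (most recent call last):
ValueError: cannot convert float NaN to integer
```

```bash
python3 - <<'E' 2>/dev/null
from h import *
d=np.load('pics/top0_d.npy'); P=cloud('top',d); yaw=.2105
xv=np.array([np.cos(yaw),np.sin(yaw)]);yv=np.array([-xv[1],xv[0]])
Q=P[...,:2]-[.4514,.1387]; X=Q@xv*1000; Y=Q@yv*1000; Z=P[...,2]*1000
Y0=0
def st(m,A,lab): print(lab,m.sum(),'rng',np.percentile(A[m],[1,5,50,95,99]).round(1))
near=(abs(Y)<175)&(X>-50)&(X<270)
for s in(-1,1):
    w=near&(s*Y>30)&(s*Y<135)
    rail=w&(Z>98)&(Z<135)
    h=np.histogram(X[rail],bins=range(60,270,5)); print(s,[(int(b),int(a)) for a,b in zip(*h) if a])
    for lo,hi in((60,170),(170,270)):
        r=rail&(X>lo)&(X<hi); st(r,X,'X'); st(r,Z,' Z')
l=near&(Z>84)&(Z<97)&(X>130)&(X<190)
for s in(-1,1): st(l&(s*Y>100),Y,'lip Y')
st(near&(Z>60),Y,'house Y');st(near&(Z>60),X,'house X')
t=near&(Z>115)&(X>60)&(X<210)&(abs(Y)<40); h=[(x,int(np.median(Y[t&(abs(X-x)<5)])),int(Z[t&(abs(X-x)<5)].max())) for x in range(60,210,10)]; print(h)
E
```

```text
-1 [(125, 41), (130, 96), (135, 81), (230, 36), (235, 91), (240, 98), (245, 17)]
X 218 rng [129.1 129.3 133.4 138.7 139.3]
 Z 218 rng [ 98.3 102.7 111.2 115.1 116. ]
X 242 rng [233.6 234.2 239.6 245.3 246.3]
 Z 242 rng [ 98.8  99.8 104.4 108.3 109.2]
1 [(125, 44), (130, 100), (135, 78), (230, 41), (235, 92), (240, 91), (245, 16)]
X 222 rng [128.9 129.1 133.2 138.4 139.5]
 Z 222 rng [ 99.6 102.  111.4 115.8 117.2]
X 240 rng [233.3 233.8 239.4 245.1 245.8]
 Z 240 rng [ 98.8 100.1 104.5 108.7 109.8]
lip Y 84 rng [-153.7 -153.2 -149.6 -145.7 -145.6]
lip Y 89 rng [147.8 148.  151.7 155.3 156. ]
house Y 13798 rng [-150.  -135.6  -13.8  138.9  152.2]
house X 13798 rng [-17.2 -17.2 126.  234.7 243.2]
[(60, 1, 130), (70, 0, 134), (80, 3, 135), (90, 5, 136), (100, 2, 135), (110, 0, 133), (120, 0, 131), (130, 0, 130), (140, 0, 132), (150, 0, 128), (160, 0, 127), (170, 1, 132), (180, 0, 130), (190, 1, 131), (200, 1, 130)]
```

```bash
cat >> h.py <<'E'
from scipy.spatial.transform import Rotation as Rot
O=np.array([.5828,.1673]); YAW=.2105
XV=np.array([np.cos(YAW),np.sin(YAW)]);YV=np.array([-XV[1],XV[0]])
def sh(x,y,z): return np.r_[O+x/1000*XV+y/1000*YV,z/1000]   # shaker mm -> world
def row(p,yaw=YAW):   # tool x heading yaw, pointing down; prints row in move units
    s=sense(); R=Rot.from_quat(s['ee_rot'],scalar_first=True)
    G=Rot.from_euler('z',yaw)*Rot.from_euler('x',np.pi)
    t=(R.inv()*G).as_rotvec()/(np.pi/4)
    return np.r_[R.inv().apply(np.array(p)-s['ee_pos']),t].round(4).tolist()
E
python3 - <<'E'
from h import *
print(row([.5628,-.2343,.16]),row([.5628,-.2343,.051]))
E
```

```text
[0.4215, -0.1589, 0.0251, -0.0021, -0.0, 0.2576] [0.4214, -0.1587, 0.1341, -0.0021, -0.0, 0.2576]
```

>>> drive_tool:
  rows:
    - [[0.421,-0.159,0.025,-0.002,0,0.258],[0.421,-0.159,0.025,-0.002,0,0.258],[0.421,-0.159,0.025,-0.002,0,0.258],[0.421,-0.159,0.025,-0.002,0,0.258],[0.421,-0.159,0.025,-0.002,0,0.258],[0.421,-0.159,0.025,-0.002,0,0.258],[0.421,-0.159,0.025,-0.002,0,0.258],[0.421,-0.159,0.025,-0.002,0,0.258]]
  claw: 80

```text
clock: 1.1
ee_pos: [0.5644, -0.2319, 0.1599]
ee_rot: [0.0, 0.994, 0.107, 0.0]
force: [-0.5, 0.4, 0.0]
grip_width: 0.912
```

```bash
cat > jars.py <<'E'
from h import *
# blue caps from the top camera and side camera, by depth height
for n in('top','side'):
    im,d=save(n,'j_%s_%.0f.png'%(n,sense()['clock']*100)); P=cloud(n,d)
    m=cv2.inRange(cv2.cvtColor(im,cv2.COLOR_RGB2HSV),np.array((100,120,50)),np.array((125,255,255)))
    N,l,st,c=cv2.connectedComponentsWithStats(m)
    for i in range(1,N):
        if st[i,4]>40:
            q=P[l==i]; z=np.percentile(q[:,2],90); t=q[q[:,2]>z-.006]
            w=(t[:,:2].min(0)+t[:,:2].max(0))/2
            S=w-O; print(n,c[i].round(1),st[i,4],w.round(4),'z',z.round(3),'shaker',(S@XV*1000).round(1),(S@YV*1000).round(1))
E
python3 jars.py; python3 -c "
from h import *
print(sense()['ee_pos'],sense()['force'],row([.5628,-.2343,.051]))"
```

```text
top [329.9 104.3] 235 [0.8764 0.0327] z 0.013 shaker 259.0 -193.0
top [469.6 154.5] 164 [ 0.587  -0.1116] z 0.173 shaker -54.1 -273.6
top [122.2 221.8] 173 [0.5127 0.2874] z 0.173 shaker -43.5 132.1
top [437.3 261.3] 253 [ 0.4625 -0.0256] z 0.595 shaker -158.0 -163.5
top [252.7 278.8] 77 [0.4338 0.2179] z 0.081 shaker -135.2 80.6
side [357.  114.7] 99 [ 0.7077 -0.27  ] z 0.173 shaker 30.8 -453.7
side [391.7 171.2] 296 [0.3003 0.1948] z 0.086 shaker -270.5 86.0
side [234.8 191.6] 144 [0.4674 0.3175] z 0.014 shaker -81.5 171.0
side [419.5 187.1] 283 [0.2561 0.2024] z 0.087 shaker -312.1 102.6
side [309.8 303.5] 121 [0.4328 0.2202] z 0.079 shaker -135.6 83.1
side [139.1 330.3] 327 [0.2957 0.5676] z 0.172 shaker -197.2 451.5
[ 0.56302641 -0.23373704  0.1599585 ] [-0.20412197 -0.29800839  0.25931846] [-0.0003, 0.0004, 0.109, 0.0011, 0.0008, 0.0031]
```

>>> drive_tool:
  rows:
    - [[0,0,0.03,0,0,0.003],[0,0,0.06,0,0,0.003],[0,0,0.085,0,0,0.003],[0,0,0.1,0,0,0.003],[0,0,0.109,0,0,0.003],[0,0,0.109,0,0,0.003],[0,0,0.109,0,0,0.003],[0,0,0.109,0,0,0.003]]

```text
clock: 2.2
ee_pos: [0.5632, -0.2354, 0.0524]
ee_rot: [0.001, 0.995, 0.104, 0.001]
force: [-0.6, 0.3, 0.1]
grip_width: 0.912
```

>>> drive_tool:
  rows:
    - [[0,0,0,0,0,0],[0,0,0,0,0,0],[0,0,0,0,0,0],[0,0,0,0,0,0],[0,0,0,0,0,0],[0,0,-0.02,0,0,0],[0,0,-0.06,0,0,0],[0,0,-0.1,0,0,0]]
  claw: 30

```text
clock: 3.2
ee_pos: [0.5622, -0.2348, 0.1523]
ee_rot: [0.0, 0.995, 0.104, -0.0]
force: [-0.6, 0.2, 0.7]
grip_width: 0.338
```

```bash
python3 -c "
from h import *
s=sense();print(s['ee_pos'],s['force'],s['grip_width']*87.8)
p=sh(64,-86,260);print(p,row(p))"
```

```text
[ 0.56218294 -0.23484932  0.15226719] [-0.57106599  0.20560292  0.68294368] 29.696209647292857
[0.6633569  0.09657104 0.26      ] [0.1673, -0.3033, -0.1081, 0.001, 0.0008, -0.0034]
```

```bash
python3 - <<'E'
from h import *
a,_=save('side','s1.png'); b,_=save('wrist','w1.png')
cv2.imwrite('pics/both1.png',np.hstack([a[80:330,250:640],b[:250*1,125:515]])[:,:,::-1]) 
cv2.imwrite('pics/both1.png',np.hstack([cv2.resize(a,(400,300)),cv2.resize(b,(400,300))])[:,:,::-1])
E
```

```text
(no output)
```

View pics/both1.png

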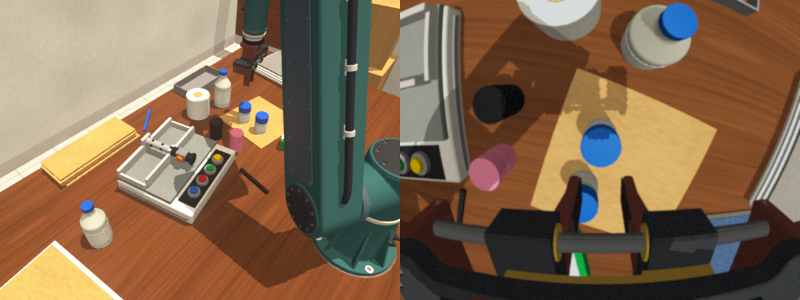

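```bash
python3 - <<'E'
from h import *
im=cv2.imread('pics/w1.png'); m=cv2.inRange(cv2.cvtColor(im,cv2.COLOR_BGR2HSV),np.array((100,150,60)),np.array((125,255,255)))
N,l,st,c=cv2.connectedComponentsWithStats(m); d=np.load('pics/w1_d.npy')
for i in range(1,N):
    if st[i,4]>60: print('wrist',c[i].round(),st[i],onz('wrist',*c[i],.084).round(4))
for f in('side0.png','s1.png'):
    im=cv2.imread('pics/'+f); m=cv2.inRange(cv2.cvtColor(im,cv2.COLOR_BGR2HSV),np.array((100,120,50)),np.array((125,255,255)))
    N,l,st,c=cv2.connectedComponentsWithStats(m)
    for i in range(1,N):
        if st[i,4]>200: print(f,c[i].round(1),onz('side',*c[i],.075).round(4))
T=np.array(calibration('side')['T']);p=T[:3,:3].T@(sense()['ee_pos']-T[:3,3]);cc,f=K('side');print(cc['cx']+f*p[0]/p[2],cc['cy']+f*p[1]/p[2])
E
```

```text
wrist [445.  35.] [ 414    5   62   60 2784] [ 0.7404 -0.2946  0.084 ]
wrist [321. 233.] [ 290  200   63   67 3312] [ 0.5693 -0.2357  0.084 ]
wrist [300. 327.] [ 285  295   31   62 1357] [ 0.4856 -0.2354  0.084 ]
side0.png [391.9 170.9] [ 0.5613 -0.2362  0.075 ]
side0.png [419.5 187. ] [ 0.4712 -0.2267  0.075 ]
side0.png [139.1 330.3] [0.6316 0.4774 0.075 ]
s1.png [391.7 171.1] [ 0.5611 -0.2349  0.075 ]
s1.png [419.5 187.1] [ 0.4711 -0.2261  0.075 ]
s1.png [139.1 330.4] [0.6316 0.4774 0.075 ]
393.62646471882226 143.37739999943085
```

>>> drive_tool:
  rows:
    - [[0,0,0,0,0,0],[0,0,0,0,0,0],[0,0,0,0,0,0],[0,0,0,0,0,0],[0,0,0,0,0,0],[0,0,0,0,0,0],[0,0,0,0,0,0],[0,0,0,0,0,0]]
  claw: 75

```text
clock: 4.3
ee_pos: [0.5626, -0.2351, 0.1516]
ee_rot: [0.001, 0.995, 0.104, 0.0]
force: [-0.6, 0.4, -0.0]
grip_width: 0.851
```

>>> drive_tool:
  rows:
    - [[0,0,0.03,0,0,0],[0,0,0.06,0,0,0],[0,0,0.085,0,0,0],[0,0,0.1,0,0,0],[0,0,0.103,0,0,0],[0,0,0.103,0,0,0],[0,0,0.103,0,0,0],[0,0,0.103,0,0,0]]

```text
clock: 5.3
ee_pos: [0.5631, -0.2355, 0.0493]
ee_rot: [0.001, 0.995, 0.104, 0.001]
force: [0.4, -0.9, 0.0]
grip_width: 0.853
```

>>> drive_tool:
  rows:
    - [[0,0,0,0,0,0],[0,0,0,0,0,0],[0,0,0,0,0,0],[0,0,0,0,0,0],[0,0,0,0,0,0],[0,0,0,0,0,0],[0,0,0,0,0,0],[0,0,0,0,0,0]]
  claw: 20

```text
clock: 6.3
ee_pos: [0.5626, -0.2352, 0.0486]
ee_rot: [0.001, 0.995, 0.104, 0.0]
force: [-0.5, -1.3, -0.6]
grip_width: 0.223
```

```bash
python3 - <<'E'
from h import *
a,_=save('side','s2.png'); b,_=save('wrist','w2.png')
cv2.imwrite('pics/both2.png',np.hstack([cv2.resize(a[60:285,300:600],(400,300)),cv2.resize(b,(400,300))])[:,:,::-1])
E
```

```text
(no output)
```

View pics/both2.png

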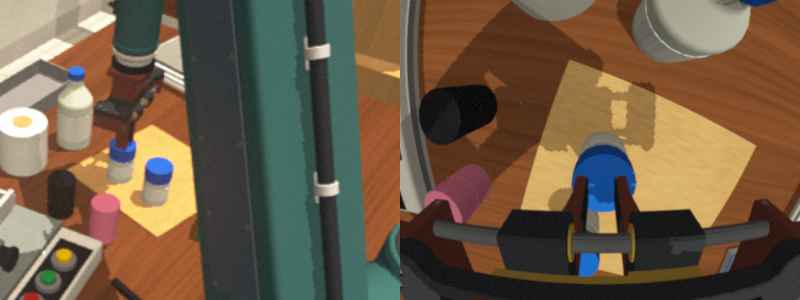

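```bash
python3 - <<'E'
from h import *
s=sense();R=Rot.from_quat(s['ee_rot'],scalar_first=True)
def proj(n,p):
    c,f=K(n);T=np.array(c['T']);q=T[:3,:3].T@(p-T[:3,3])
    if n=='wrist':
        r=np.hypot(q[0],q[1]);th=np.arctan2(r,q[2]);return (c['cx']+f*th*q[0]/r,c['cy']+f*th*q[1]/r)
    return (c['cx']+f*q[0]/q[2],c['cy']+f*q[1]/q[2])
for n in('side','wrist'):
    for o in((0,0,0),(0,.01,0),(0,-.01,0),(0,0,-.019),(.01,0,0)): print(n,o,np.round(proj(n,s['ee_pos']+R.apply(o)),1))
    for z in(.084,.056): print(n,'jar ring',[np.round(proj(n,np.array([.5615+a,-.235+b,z]))) .tolist() for a,b in((.026,0),(-.026,0),(0,.026),(0,-.026))])
a=cv2.imread('pics/s2.png')[120:210,345:445]; b=cv2.imread('pics/w2.png')[220:420,220:420]
cv2.imwrite('pics/z2.png',np.hstack([cv2.resize(a,(444,400)),cv2.resize(b,(400,400))])[:, :800])
E
```

```text
side (0, 0, 0) [390.4 179. ]
side (0, 0.01, 0) [391.9 177. ]
side (0, -0.01, 0) [388.8 181.1]
side (0, 0, -0.019) [391.  173.2]
side (0.01, 0, 0) [386.8 177.9]
side jar ring [[384.0, 164.0], [400.0, 172.0], [386.0, 173.0], [398.0, 164.0]]
side jar ring [[383.0, 173.0], [399.0, 181.0], [385.0, 182.0], [397.0, 172.0]]
wrist (0, 0, 0) [322.  273.2]
wrist (0, 0.01, 0) [339.2 273.2]
wrist (0, -0.01, 0) [304.9 273.2]
wrist (0, 0, -0.019) [322.1 286.7]
wrist (0.01, 0, 0) [322.  257.1]
wrist jar ring [[333.0, 254.0], [311.0, 345.0], [270.0, 292.0], [372.0, 311.0]]
wrist jar ring [[331.0, 237.0], [312.0, 319.0], [276.0, 271.0], [366.0, 288.0]]
```

View pics/z2.png

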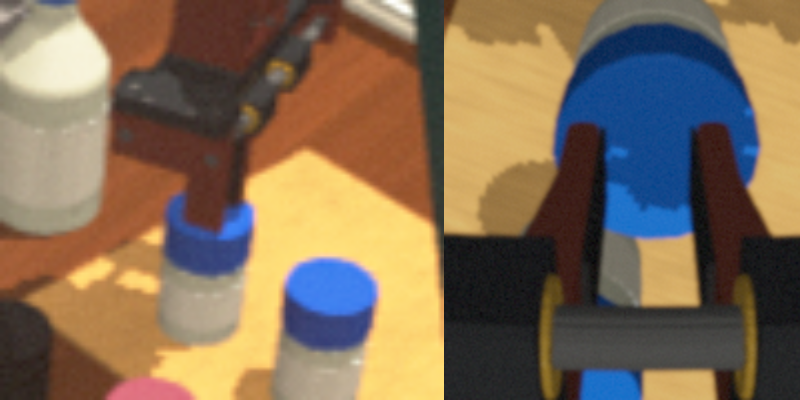

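```bash
python3 - <<'E'
from h import *
d=np.load('pics/w2_d.npy'); c,f=K('wrist'); T=np.array(c['T'])
def w(u,v):
    x=(u-c['cx'])/f;y=(v-c['cy'])/f;r=np.hypot(x,y);D=np.array([np.sin(r)*x/r,np.sin(r)*y/r,np.cos(r)]);return T[:3,3]+T[:3,:3]@(D/D[2]*d[v,u])
for u,v in((322,300),(322,260),(322,330),(292,288),(353,288),(290,300),(355,300),(290,320),(302,300),(346,300)): print(u,v,d[v,u],w(u,v).round(4))
print(sense()['ee_pos'],T[:3,3])
d=np.load('pics/s2_d.npy');P=cloud('side',d)
for u,v in((391,168),(390,165),(389,160),(391,171),(385,168),(398,170),(392,178)): print('side',u,v,P[v,u].round(4))
E
```

```text
322 300 0.18061031 [ 0.5633 -0.2349  0.0852]
322 260 0.17400691 [ 0.584  -0.2306  0.0855]
322 330 0.18710372 [ 0.5458 -0.2386  0.0839]
292 288 0.16797678 [ 0.5712 -0.2193  0.0949]
353 288 0.16868944 [ 0.5767 -0.2466  0.0943]
290 300 0.15550849 [ 0.5716 -0.2193  0.1079]
355 300 0.15540434 [ 0.5773 -0.2462  0.1081]
290 320 0.14022668 [ 0.5713 -0.2206  0.1241]
302 300 0.18143922 [ 0.5609 -0.2254  0.0844]
346 300 0.15918131 [ 0.5749 -0.243   0.1046]
[ 0.56257061 -0.23521349  0.04855213] [ 0.64314438 -0.21755174  0.24888887]
side 391 168 [ 0.5512 -0.2139  0.1014]
side 390 165 [ 0.5551 -0.214   0.1087]
side 389 160 [ 0.5257 -0.1601  0.1668]
side 391 171 [ 0.5514 -0.2158  0.0909]
side 385 168 [ 0.5747 -0.2233  0.0849]
side 398 170 [ 0.5439 -0.2365  0.086 ]
side 392 178 [ 0.5467 -0.2168  0.0706]
```

>>> drive_tool:
  rows:
    - [[0,0,-0.02,0,0,0],[0,0,-0.02,0,0,0],[0,0,-0.02,0,0,0],[0,0,-0.02,0,0,0],[0,0,-0.02,0,0,0],[0,0,-0.02,0,0,0],[0,0,-0.02,0,0,0],[0,0,-0.02,0,0,0]]
  claw: 76

```text
clock: 7.4
ee_pos: [0.5626, -0.2351, 0.0685]
ee_rot: [0.001, 0.995, 0.104, 0.0]
force: [-1.5, -0.5, -0.5]
grip_width: 0.872
```

>>> drive_tool:
  rows:
    - [[0,0,0.01,0,0,0],[0,0,0.02,0,0,0],[0,0,0.025,0,0,0],[0,0,0.03,0,0,0],[0,0,0.035,0,0,0],[0,0,0.04,0,0,0],[0,0,0.045,0,0,0],[0,0,0.048,0,0,0]]

```text
clock: 8.4
ee_pos: [0.5625, -0.2352, 0.0202]
ee_rot: [0.001, 0.995, 0.104, 0.0]
force: [-0.2, -0.8, -0.7]
grip_width: 0.864
```

>>> drive_tool:
  rows:
    - [[0,0,0,0,0,0],[0,0,0,0,0,0],[0,0,0,0,0,0],[0,0,0,0,0,0],[0,0,0,0,0,0],[0,0,0,0,0,0],[0,0,0,0,0,0],[0,0,0,0,0,0]]
  claw: 30

```text
clock: 9.4
ee_pos: [0.563, -0.2355, 0.0208]
ee_rot: [0.001, 0.995, 0.104, 0.0]
force: [0.7, -2.1, 2.2]
grip_width: 0.589
```

>>> drive_tool:
  rows:
    - [[0,0,-0.02,0,0,0],[0,0,-0.06,0,0,0],[0,0,-0.11,0,0,0],[0,0,-0.16,0,0,0],[0,0,-0.17,0,0,0],[0,0,-0.17,0,0,0],[0,0,-0.17,0,0,0],[0,0,-0.17,0,0,0]]

```text
clock: 10.4
ee_pos: [0.5613, -0.2343, 0.1884]
ee_rot: [-0.0, 0.995, 0.104, -0.001]
force: [0.5, 0.0, -1.7]
grip_width: 0.588
```

```bash
python3 -c "
from h import *
s=sense();print(s['ee_pos'],s['force'],s['grip_width']*87.8)
p=sh(64,-86,180);print(p,row(p))"
```

```text
[ 0.56129675 -0.23429806  0.18841211] [ 0.46898119  0.03974495 -1.69732149] 51.61562132985357
[0.6633569  0.09657104 0.18      ] [0.1681, -0.3027, 0.0083, -0.0014, 0.0035, -0.0034]
```

>>> drive_tool:
  rows:
    - [[0.02,-0.035,0.001,0,0,0],[0.045,-0.08,0.002,0,0,0],[0.07,-0.125,0.003,0,0,0],[0.095,-0.17,0.004,0,0,0],[0.12,-0.215,0.005,0,0,0],[0.145,-0.26,0.006,0,0,0],[0.162,-0.29,0.008,0,0,0],[0.168,-0.303,0.008,0,0,0]]

```text
clock: 11.4
ee_pos: [0.6639, 0.098, 0.1805]
ee_rot: [0.001, 0.994, 0.105, -0.001]
force: [-0.3, -0.4, -2.6]
grip_width: 0.587
```

>>> drive_tool:
  rows:
    - [[0,0,0,0,0,0],[0,0,0,0,0,0],[0,0,0.02,0,0,0],[0,0,0.04,0,0,0],[0,0,0.06,0,0,0],[0,0,0.07,0,0,0],[0,0,0.07,0,0,0],[0,0,0.07,0,0,0]]

```text
clock: 12.4
ee_pos: [0.6651, 0.0957, 0.1131]
ee_rot: [0.001, 0.995, 0.103, 0.001]
force: [0.8, -0.2, -1.5]
grip_width: 0.59
```

```bash
python3 -c "
from h import *
s=sense();print(s['ee_pos'],s['force'],s['grip_width']*87.8)
print(row(sh(64,-86,87.5)))"; python3 jars.py
```

```text
[0.66513028 0.09565549 0.11306908] [ 0.84299711 -0.16496669 -1.47384805] 51.80668858383743
[-0.0016, -0.0013, 0.0256, 0.0022, -0.002, -0.0041]
top [342.4  94.2] 92 [0.8112 0.0095] z 0.014 shaker 190.4 -202.0
top [469.7 154.5] 165 [ 0.7101 -0.273 ] z 0.172 shaker 32.5 -457.2
top [305.2 183.7] 51 [0.5489 0.0831] z 0.179 shaker -50.7 -75.3
top [122.2 221.8] 173 [0.5129 0.2874] z 0.173 shaker -43.3 132.1
top [439.8 262.1] 349 [ 0.474  -0.2234] z 0.087 shaker -188.0 -359.3
top [252.4 278.8] 73 [0.4353 0.1868] z 0.082 shaker -140.2 49.9
side [356.9 114.7] 99 [ 0.7072 -0.2713] z 0.172 shaker 30.0 -454.9
side [272.2 188.4] 280 [0.6596 0.0923] z 0.179 shaker 59.5 -89.4
side [419.8 185.6] 235 [ 0.471  -0.2233] z 0.087 shaker -190.9 -358.6
side [233.8 195.5] 114 [0.7771 0.0937] z 0.015 shaker 174.6 -112.6
side [309.8 303.5] 122 [0.4326 0.2194] z 0.079 shaker -136.0 82.4
side [139.1 330.3] 327 [0.2953 0.5675] z 0.172 shaker -197.5 451.4
```

>>> drive_tool:
  rows:
    - [[-0.002,-0.001,0.01,0,0,0],[-0.002,-0.001,0.018,0,0,0],[-0.002,-0.001,0.022,0,0,0],[-0.002,-0.001,0.024,0,0,0],[-0.002,-0.001,0.026,0,0,0],[-0.002,-0.001,0.026,0,0,0],[-0.002,-0.001,0.026,0,0,0],[-0.002,-0.001,0.026,0,0,0]]

```text
clock: 13.5
ee_pos: [0.6626, 0.0966, 0.0868]
ee_rot: [0.001, 0.995, 0.104, 0.001]
force: [-2.1, -0.1, 5.1]
grip_width: 0.588
```

>>> drive_tool:
  rows:
    - [[0,0,0,0,0,0],[0,0,0,0,0,0],[0,0,0,0,0,0],[0,0,0,0,0,0],[0,0,0,0,0,0],[0,0,0,0,0,0],[0,0,0,0,0,0],[0,0,0,0,0,0]]
  claw: 74

```text
clock: 14.5
ee_pos: [0.6623, 0.0966, 0.0861]
ee_rot: [0.001, 0.995, 0.104, 0.0]
force: [-0.2, -0.0, 0.3]
grip_width: 0.84
```

>>> drive_tool:
  rows:
    - [[0,0,-0.02,0,0,0],[0,0,-0.04,0,0,0],[0,0,-0.06,0,0,0],[0,0,-0.09,0,0,0],[0,0,-0.1,0,0,0],[0,0,-0.1,0,0,0],[0,0,-0.1,0,0,0],[0,0,-0.1,0,0,0]]

```text
clock: 15.5
ee_pos: [0.6614, 0.0966, 0.1848]
ee_rot: [0.001, 0.995, 0.104, -0.001]
force: [-0.8, -0.3, 0.4]
grip_width: 0.845
```

```bash
python3 -c "
from h import *
print(row([.474,-.2232,.14]))"; python3 jars.py|grep -v 0.17
```

```text
[-0.2493, 0.2743, 0.0456, 0.0014, 0.0026, -0.0035]
top [344.7  92.3] 66 [0.8015 0.0073] z 0.014 shaker 180.5 -202.1
top [304.3 182.3] 226 [0.5581 0.0913] z 0.153 shaker -40.0 -69.1
top [439.9 262.1] 351 [ 0.4737 -0.0926] z 0.087 shaker -161.0 -231.4
side [419.6 185.1] 218 [ 0.4714 -0.2224] z 0.087 shaker -190.4 -357.8
side [270.2 198.6] 428 [0.3502 0.3622] z 0.152 shaker -186.7 239.1
side [309.7 303.5] 120 [0.4324 0.22  ] z 0.079 shaker -136.1 82.9
```

>>> drive_tool:
  rows:
    - [[-0.035,0.04,0,0,0,0],[-0.075,0.08,0,0,0,0],[-0.11,0.12,0,0,0,0],[-0.145,0.16,0,0,0,0],[-0.185,0.2,0,0,0,0],[-0.22,0.24,0,0,0,0],[-0.24,0.264,0.01,0,0,0],[-0.249,0.274,0.02,0,0,0]]

```text
clock: 16.6
ee_pos: [0.4744, -0.2241, 0.1661]
ee_rot: [0.001, 0.995, 0.103, 0.0]
force: [0.5, 0.4, 0.5]
grip_width: 0.841
```

>>> drive_tool:
  rows:
    - [[0,0,0.01,0,0,0],[0,0,0.02,0,0,0],[0,0,0.04,0,0,0],[0,0,0.06,0,0,0],[0,0,0.06,0,0,0],[0,0,0.06,0,0,0],[0,0,0.06,0,0,0],[0,0,0.06,0,0,0]]

```text
clock: 17.6
ee_pos: [0.4757, -0.2231, 0.1072]
ee_rot: [0.001, 0.995, 0.104, 0.001]
force: [0.6, 0.7, 0.1]
grip_width: 0.841
```

```bash
python3 -c "
from h import *
print(row([.4735,-.2232,.02]))
im,d=save('side','s3.png')
m=cv2.inRange(cv2.cvtColor(im,cv2.COLOR_RGB2HSV),np.array((100,120,50)),np.array((125,255,255)))
N,l,st,c=cv2.connectedComponentsWithStats(m)
print([(c[i].round(1).tolist(),st[i].tolist()) for i in range(1,N) if st[i,4]>60])
"
```

```text
[-0.0022, -0.0006, 0.0872, 0.003, -0.0014, -0.0033]
[([357.0, 114.7], [352, 110, 11, 10, 97]), ([234.8, 191.6], [229, 175, 12, 34, 145]), ([419.9, 186.6], [410, 179, 20, 19, 251]), ([270.2, 198.4], [259, 188, 23, 22, 427]), ([309.7, 303.6], [304, 298, 12, 12, 118]), ([139.1, 330.4], [129, 321, 21, 20, 328])]
```

>>> drive_tool:
  rows:
    - [[-0.002,-0.001,0.02,0,0,0],[-0.002,-0.001,0.035,0,0,0],[-0.002,-0.001,0.05,0,0,0],[-0.002,-0.001,0.06,0,0,0],[-0.002,-0.001,0.07,0,0,0],[-0.002,-0.001,0.08,0,0,0],[-0.002,-0.001,0.087,0,0,0],[-0.002,-0.001,0.087,0,0,0]]

```text
clock: 18.65
ee_pos: [0.4727, -0.2222, 0.019]
ee_rot: [0.0, 0.995, 0.104, -0.0]
force: [-0.1, 0.0, -0.0]
grip_width: 0.842
```

>>> drive_tool:
  rows:
    - [[0,0,0,0,0,0],[0,0,0,0,0,0],[0,0,0,0,0,0],[0,0,0,0,0,0],[0,0,0,0,0,0],[0,0,0,0,0,0],[0,0,0,0,0,0],[0,0,0,0,0,0]]
  claw: 30

```text
clock: 19.65
ee_pos: [0.4737, -0.223, 0.0199]
ee_rot: [0.001, 0.995, 0.104, 0.001]
force: [0.5, -2.0, 5.6]
grip_width: 0.589
```

>>> drive_tool:
  rows:
    - [[0,0,-0.02,0,0,0],[0,0,-0.06,0,0,0],[0,0,-0.11,0,0,0],[0,0,-0.16,0,0,0],[0,0,-0.19,0,0,0],[0,0,-0.2,0,0,0],[0,0,-0.2,0,0,0],[0,0,-0.2,0,0,0]]

```text
clock: 20.65
ee_pos: [0.4717, -0.2213, 0.2175]
ee_rot: [-0.0, 0.995, 0.104, -0.001]
force: [0.1, 0.6, -1.2]
grip_width: 0.588
```

```bash
python3 -c "
from h import *
print(row(sh(64,86,220)))
"
```

```text
[0.2526, -0.4435, -0.0025, -0.0016, 0.0031, -0.0035]
```

>>> drive_tool:
  rows:
    - [[0.015,-0.025,0,0,0,0],[0.035,-0.06,0,0,0,0],[0.06,-0.105,0,0,0,0],[0.085,-0.15,0,0,0,0],[0.11,-0.195,0,0,0,0],[0.135,-0.24,0,0,0,0],[0.16,-0.285,0,0,0,0],[0.185,-0.33,0,0,0,0]]

```text
clock: 21.65
ee_pos: [0.5851, 0.1405, 0.217]
ee_rot: [0.001, 0.995, 0.104, -0.001]
force: [1.0, -0.1, -0.8]
grip_width: 0.589
```

```bash
python3 -c "
from h import *
print(row(sh(64,86,200)))
"
```

```text
[0.0671, -0.1129, 0.0167, 0.0016, 0.0039, -0.0033]
```

>>> drive_tool:
  rows:
    - [[0.02,-0.04,0.005,0,0,0],[0.04,-0.075,0.01,0,0,0],[0.06,-0.1,0.016,0,0,0],[0.067,-0.113,0.016,0,0,0],[0.067,-0.113,0.016,0,0,0],[0.067,-0.113,0.016,0,0,0],[0.067,-0.113,0.05,0,0,0],[0.067,-0.113,0.08,0,0,0]]

```text
clock: 22.65
ee_pos: [0.6282, 0.2618, 0.1389]
ee_rot: [0.001, 0.995, 0.103, 0.001]
force: [-0.4, 0.4, -1.4]
grip_width: 0.586
```

```bash
python3 -c "
from h import *
print(row(sh(64,86,87)),sense()['ee_pos'])
"; python3 jars.py|grep -v 0.17
```

```text
[-0.0002, -0.0032, 0.0519, 0.0022, -0.0014, -0.0051] [0.62817168 0.26177036 0.13893417]
top [329.9 104.3] 233 [0.8748 0.0326] z 0.013 shaker 257.5 -192.7
top [303.5 177.9] 412 [0.6625 0.0958] z 0.153 shaker 63.1 -86.5
side [270.2 198.6] 432 [0.3516 0.3617] z 0.152 shaker -185.5 238.4
side [224.5 228.7] 419 [0.3281 0.4433] z 0.2 shaker -191.4 323.1
side [309.8 303.4] 119 [0.433  0.2189] z 0.079 shaker -135.7 81.8
```

Jar 1 stands at (63, -86.5) in the right half. Lowering the second one.

>>> drive_tool:
  rows:
    - [[0,-0.003,0.01,0,0,0],[0,-0.003,0.02,0,0,0],[0,-0.003,0.03,0,0,0],[0,-0.003,0.04,0,0,0],[0,-0.003,0.046,0,0,0],[0,-0.003,0.05,0,0,0],[0,-0.003,0.052,0,0,0],[0,-0.003,0.052,0,0,0]]

```text
clock: 23.75
ee_pos: [0.6277, 0.2661, 0.0869]
ee_rot: [0.001, 0.995, 0.104, 0.0]
force: [-0.3, -1.1, -1.8]
grip_width: 0.583
```

>>> drive_tool:
  rows:
    - [[0,0,0,0,0,0],[0,0,0,0,0,0],[0,0,0,0,0,0],[0,0,0,0,0,0],[0,0,0,0,0,0],[0,0,0,0,0,0],[0,0,0,0,0,0],[0,0,0,0,0,0]]
  claw: 74

```text
clock: 24.75
ee_pos: [0.6276, 0.2661, 0.0869]
ee_rot: [0.001, 0.995, 0.104, 0.0]
force: [0.1, -0.6, 0.9]
grip_width: 0.841
```

>>> drive_tool:
  rows:
    - [[0,0,-0.02,0,0,0],[0,0,-0.04,0,0,0],[0,0,-0.06,0,0,0],[0,0,-0.09,0,0,0],[0,0,-0.12,0,0,0],[0,0,-0.15,0,0,0],[0,0,-0.15,0,0,0],[0,0,-0.15,0,0,0]]

```text
clock: 25.75
ee_pos: [0.6269, 0.2661, 0.2358]
ee_rot: [0.001, 0.995, 0.104, -0.001]
force: [-0.5, 0.7, 0.3]
grip_width: 0.843
```

```bash
python3 - <<'E'
from h import *
s=sense(); print(s['ee_pos'],row(sh(-44,0,220)))
a,_=save('side','s4.png'); b,_=save('top','t4.png')
cv2.imwrite('pics/both4.png',np.hstack([cv2.resize(a[150:375,130:430],(400,300)),cv2.resize(b[140:320,180:420],(400,300))])[:,:,::-1])
E
python3 jars.py|grep -v 0.17
```

```text
[0.62687599 0.26607521 0.23582113] [-0.1075, 0.0876, 0.0161, 0.002, 0.0016, -0.0034]
top [329.8 104.4] 234 [0.6847 0.0326] z 0.013 shaker 71.5 -153.0
top [303.5 177.9] 413 [0.6626 0.0958] z 0.153 shaker 63.1 -86.5
top [240.9 207. ] 382 [0.5706 0.215 ] z 0.153 shaker -1.9 49.2
top [119.2 222.5] 93 [0.5081 0.2909] z 0.71 shaker -47.2 136.5
top [254.2 278.4] 45 [0.4413 0.1468] z 0.65 shaker -142.7 9.5
side [234.7 191.8] 148 [0.4681 0.3165] z 0.014 shaker -81.0 169.8
side [270.2 198.5] 432 [0.3513 0.3619] z 0.152 shaker -185.7 238.7
side [242.5 247.3] 567 [0.5944 0.2407] z 0.152 shaker 26.7 69.3
side [309.8 303.4] 119 [0.2302 0.4295] z 0.08 shaker -290.0 330.0
```

View pics/both4.png

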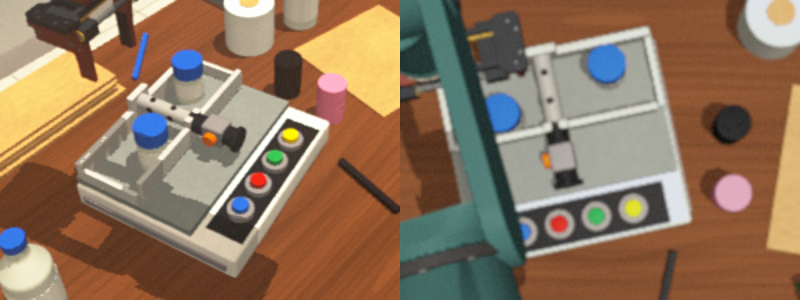

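```bash
python3 - <<'E'
from h import *
for n,u,v,z in(('top',303.5,177.9,.15),('top',240.9,207,.15),('side',270.2,198.5,.141),('side',242.5,247.3,.141)):
    p=onz(n,u,v,z); S=p[:2]-O; print(n,p.round(4),S@XV*1000,S@YV*1000)
p=onz('top',240.9,207,.15)
print(row(np.r_[p[:2],.2]))
E
```

```text
top [0.6615 0.0958 0.15  ] 62.01758231322047 -86.37963280558584
top [0.5958 0.2361 0.15  ] 27.06666619588683 64.54460328493825
side [0.6596 0.0981 0.141 ] 60.59963278879311 -83.73276850300489
side [0.5931 0.2408 0.141 ] 25.440233159803004 69.75152774664087
[-0.0363, 0.0229, 0.0355, 0.0021, 0.003, -0.0035]
```

>>> drive_tool:
  rows:
    - [[-0.036,0.022,0.02,0,0,0],[-0.036,0.022,0.05,0,0,0],[-0.036,0.022,0.07,0,0,0],[-0.036,0.022,0.07,0,0,0],[-0.036,0.022,0.07,0,0,0],[-0.036,0.022,0.07,0,0,0],[-0.036,0.022,0.07,0,0,0],[-0.036,0.022,0.07,0,0,0]]

```text
clock: 26.95
ee_pos: [0.5971, 0.2373, 0.1674]
ee_rot: [0.001, 0.995, 0.104, 0.001]
force: [0.4, -0.1, 0.2]
grip_width: 0.845
```

```bash
python3 - <<'E'
from h import *
im,d=save('wrist','w5.png')
m=cv2.inRange(cv2.cvtColor(im,cv2.COLOR_RGB2HSV),np.array((100,150,60)),np.array((125,255,255)))
N,l,st,c=cv2.connectedComponentsWithStats(m)
for i in range(1,N):
    if st[i,4]>100:
        p=onz('wrist',*c[i],.15); S=p[:2]-O; print(c[i].round(),st[i],S@XV*1000,S@YV*1000)
print(sense()['ee_pos'],row(sh(28,66,88)),row(sh(64,86,88)))
E
```

```text
[549.  14.] [507   0  88  32 825] 199.20694423015198 -85.05841606810664
[535. 204.] [ 498  168   75   76 4333] 68.13686797769572 -78.10268710926667
[318. 255.] [ 277  213   83   84 5274] 33.419975269150356 68.04929662796565
[  3. 239.] [  0 222   9  33 230] 44.730805735439645 327.5800286199815
[0.59699182 0.2372904  0.16722277] [-0.0006, -0.0006, 0.0792, 0.0018, -0.0008, -0.0034] [0.0354, -0.0207, 0.0792, 0.0018, -0.0008, -0.0034]
```

>>> drive_tool:
  rows:
    - [[0,0,0.02,0,0,0],[0,0,0.035,0,0,0],[0,0,0.045,0,0,0],[0,0,0.055,0,0,0],[0,0,0.065,0,0,0],[0,0,0.073,0,0,0],[0,0,0.078,0,0,0],[0,0,0.078,0,0,0]]

```text
clock: 28.0
ee_pos: [0.5966, 0.2371, 0.0885]
ee_rot: [0.001, 0.995, 0.104, -0.0]
force: [0.7, 0.1, -0.4]
grip_width: 0.843
```

>>> drive_tool:
  rows:
    - [[0,0,0,0,0,0],[0,0,0,0,0,0],[0,0,0,0,0,0],[0,0,0,0,0,0],[0,0,0,0,0,0],[0,0,0,0,0,0],[0,0,0,0,0,0],[0,0,0,0,0,0]]
  claw: 30

```text
clock: 29.0
ee_pos: [0.5972, 0.2374, 0.0892]
ee_rot: [0.0, 0.995, 0.104, 0.0]
force: [-0.9, 3.3, 4.8]
grip_width: 0.586
```

>>> drive_tool:
  rows:
    - [[0,0,-0.01,0,0,0],[0.006,-0.004,-0.01,0,0,0],[0.012,-0.008,-0.01,0,0,0],[0.02,-0.012,-0.01,0,0,0],[0.028,-0.016,-0.01,0,0,0],[0.036,-0.02,-0.01,0,0,0],[0.036,-0.02,-0.005,0,0,0],[0.036,-0.02,-0.001,0,0,0]]

```text
clock: 30.0
ee_pos: [0.6275, 0.2639, 0.0892]
ee_rot: [0.001, 0.995, 0.104, -0.0]
force: [-0.3, 0.5, 10.5]
grip_width: 0.589
```

>>> drive_tool:
  rows:
    - [[0,0,0,0,0,0],[0,0,0,0,0,0],[0,0,0,0,0,0],[0,0,0,0,0,0],[0,0,0,0,0,0],[0,0,0,0,0,0],[0,0,0,0,0,0],[0,0,0,0,0,0]]
  claw: 74

```text
clock: 31.0
ee_pos: [0.628, 0.2641, 0.0899]
ee_rot: [0.001, 0.995, 0.104, 0.0]
force: [-0.5, 0.1, 1.0]
grip_width: 0.838
```

>>> drive_tool:
  rows:
    - [[0,0,-0.02,0,0,0],[0,0,-0.04,0,0,0],[0,0,-0.06,0,0,0],[0,0,-0.09,0,0,0],[0,0,-0.12,0,0,0],[0,0,-0.12,0,0,0],[0,0,-0.12,0,0,0],[0,0,-0.12,0,0,0]]

```text
clock: 32.0
ee_pos: [0.6269, 0.2639, 0.2081]
ee_rot: [0.001, 0.995, 0.104, -0.001]
force: [-1.0, 0.2, 0.4]
grip_width: 0.844
```

```bash
cat > jr.py <<'E'
from h import *
for n,z in(('top',.15),('side',.141)):
    im,d=save(n,'r_%s_%.0f.png'%(n,sense()['clock']*100))
    m=cv2.inRange(cv2.cvtColor(im,cv2.COLOR_RGB2HSV),np.array((100,120,50)),np.array((125,255,255)))
    N,l,st,c=cv2.connectedComponentsWithStats(m)
    for i in range(1,N):
        p=onz(n,*c[i],z); S=p[:2]-O; x,y=S@XV*1000,S@YV*1000
        if st[i,4]>100 and -30<x<140 and abs(y)<160: print(n,st[i,4],round(x,1),round(y,1))
    if n=='side':
        m=cv2.inRange(cv2.cvtColor(im,cv2.COLOR_RGB2HSV),np.array((5,180,150)),np.array((18,255,255)));m[:220]=0;m[290:]=0;m[:,:240]=0;m[:,320:]=0
        v,u=np.nonzero(m); q=onz('side',u.mean(),v.mean(),.112);S=q[:2]-O;print('button',len(u),u.mean(),v.mean(),S@XV*1000,S@YV*1000)
E
python3 jr.py; python3 -c "
from h import *
print(row(sh(-44,5,160)))"
```

```text
top 412 62.1 -86.4
top 103 54.7 70.7
side 432 60.5 -83.6
side 550 59.9 88.9
button 75 286.64 253.78666666666666 -45.35265218717738 19.570911176558482
[-0.1073, 0.0806, 0.0488, 0.0021, 0.0027, -0.0034]
```

>>> drive_tool:
  rows:
    - [[-0.03,0.02,0,0,0,0],[-0.06,0.045,0,0,0,0],[-0.09,0.07,0,0,0,0],[-0.108,0.084,0.01,0,0,0],[-0.108,0.084,0.03,0,0,0],[-0.108,0.084,0.048,0,0,0],[-0.108,0.084,0.048,0,0,0],[-0.108,0.084,0.048,0,0,0]]
  claw: 66

```text
clock: 33.1
ee_pos: [0.5399, 0.1598, 0.1623]
ee_rot: [0.001, 0.995, 0.104, 0.0]
force: [-0.1, 0.2, -0.3]
grip_width: 0.751
```

```bash
python3 - <<'E'
from h import *
print(row(sh(-44.5,1,62)),sense()['grip_width']*87.8)
b,_=save('wrist','w6.png'); a,_=save('side','s6.png')
cv2.imwrite('pics/both6.png',np.hstack([cv2.resize(a[150:375,150:450],(400,300)),cv2.resize(b[150:450,120:520],(400,300))])[:,:,::-1])
E
```

```text
[-0.001, 0.0005, 0.1003, 0.0018, -0.0005, -0.0034] 65.96815135412255
```

View pics/both6.png

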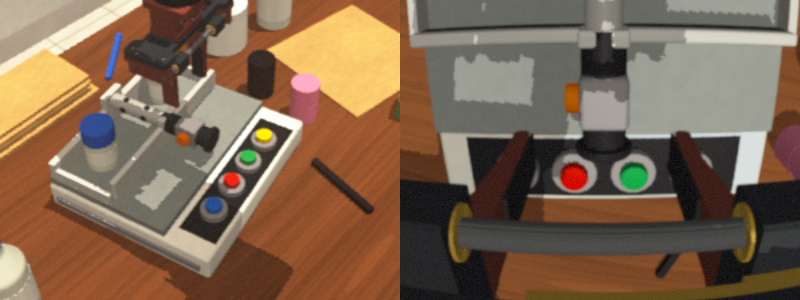

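>>> drive_tool:
  rows:
    - [[-0.001,0,0.02,0,0,0],[-0.001,0,0.04,0,0,0],[-0.001,0,0.055,0,0,0],[-0.001,0,0.065,0,0,0],[-0.001,0,0.075,0,0,0],[-0.001,0,0.085,0,0,0],[-0.001,0,0.095,0,0,0],[-0.001,0,0.1,0,0,0]]

```text
clock: 34.2
ee_pos: [0.5384, 0.1594, 0.0613]
ee_rot: [0.001, 0.995, 0.104, -0.0]
force: [-0.1, 0.2, -0.2]
grip_width: 0.751
```

```bash
python3 - <<'E'
from h import *
s=sense();print(row(sh(-44.5,1,62)),s['force'],s['ee_pos'])
b,_=save('wrist','w7.png'); a,_=save('side','s7.png')
cv2.imwrite('pics/both7.png',np.hstack([cv2.resize(a[195:315,220:380],(400,300)),cv2.resize(b[150:450,120:520],(400,300))])[:,:,::-1])
E
```

```text
[0.0006, 0.0005, -0.0007, 0.0018, 0.0007, -0.0034] [-0.11749753  0.22209315 -0.19887792] [0.53835267 0.15935808 0.06129292]
```

View pics/both7.png

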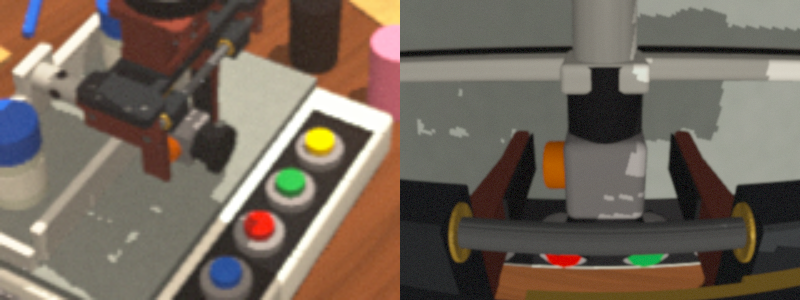

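```bash
python3 - <<'E'
from h import *
d=np.load('pics/w7_d.npy'); im=cv2.imread('pics/w7.png'); c,f=K('wrist'); T=np.array(c['T'])
v,u=np.mgrid[:480,:640];x=(u-c['cx'])/f;y=(v-c['cy'])/f;r=np.hypot(x,y)+1e-9
D=np.stack([np.tan(r)*x/r*d,np.tan(r)*y/r*d,d],-1);P=D@T[:3,:3].T+T[:3,3]
S=np.stack([(P[...,:2]-O)@XV,(P[...,:2]-O)@YV,P[...,2]],-1)*1000
h=cv2.cvtColor(im,cv2.COLOR_BGR2HSV)
m=(cv2.inRange(h,np.array((5,180,80)),np.array((18,255,255)))>0)&(u<330)&(v<350)&(v>270)&(u>255)
m&=(S[...,2]>90)&(S[...,2]<140)
print('orange',m.sum(),np.percentile(S[m],[3,50,97],axis=0).round(1).tolist())
for a,b in((230,262),(395,420)):
    k=(u>a)&(u<b)&(v>275)&(v<340)&(S[...,2]>90)&(S[...,2]<135)&(r<1.2); 
    print('finger',k.sum(),np.percentile(S[k],[3,50,97],axis=0).round(1).tolist())
k=(u>286)&(u<370)&(v>280)&(v<370)&(S[...,2]>122)&(S[...,2]<140);print('collar',np.percentile(S[k],[2,50,98],axis=0).round(1).tolist())
a=((sense()['ee_pos'][:2]-O)@XV*1000,(sense()['ee_pos'][:2]-O)@YV*1000);print(a)
E
```

```text
orange 898 [[-50.1, 18.3, 113.4], [-39.3, 22.5, 122.4], [-33.5, 26.6, 124.6]]
finger 1152 [[-52.4, 34.5, 100.7], [-35.4, 35.1, 116.7], [-32.9, 42.2, 133.5]]
finger 947 [[-46.9, -39.5, 101.8], [-33.8, -33.5, 122.2], [-33.0, -31.0, 134.1]]
collar [[-61.4, -15.3, 125.1], [-39.1, 0.1, 130.9], [-22.0, 15.5, 132.3]]
(np.float64(-45.24970232259977), np.float64(1.482403452060576))
```

>>> drive_tool:
  rows:
    - [[0,0,0,0,0,0],[0,0,0,0,0,0],[0,0,0,0,0,0],[0,0,0,0,0,0],[0,0,0,0,0,0],[0,0,0,0,0,0],[0,0,0,0,0,0],[0,0,0,0,0,0]]
  claw: 20

```text
clock: 35.3
ee_pos: [0.5391, 0.159, 0.0623]
ee_rot: [0.001, 0.995, 0.104, 0.001]
force: [0.5, -4.8, 4.0]
grip_width: 0.401
```

```bash
python3 - <<'E'
from h import *
s=sense();print(s['force'],s['ee_pos'],s['grip_width']*87.8)
E
python3 jr.py
```

```text
[ 0.50585286 -4.77492378  3.99885713] [0.53911235 0.15898991 0.06225474] 35.22134606903504
top 411 62.1 -86.4
top 235 70.9 83.8
side 101 73.8 -74.2
side 540 60.4 89.1
button 0 nan nan nan nanjr.py:11: RuntimeWarning: Mean of empty slice.
  v,u=np.nonzero(m); q=onz('side',u.mean(),v.mean(),.112);S=q[:2]-O;print('button',len(u),u.mean(),v.mean(),S@XV*1000,S@YV*1000)
  ret = ret.dtype.type(ret / rcount)
```

>>> drive_tool:
  rows:
    - [[0.004,0,0,0,0,0],[0.01,0,0,0,0,0],[0.016,0,0,0,0,0],[0.022,0,0,0,0,0],[0.028,0,0,0,0,0],[0.034,0,0,0,0,0],[0.038,0,0,0,0,0],[0.04,0,0,0,0,0]]

```text
clock: 36.4
ee_pos: [0.5763, 0.167, 0.0622]
ee_rot: [0.001, 0.995, 0.104, -0.001]
force: [-4.7, -5.8, 9.5]
grip_width: 0.408
```

```bash
python3 - <<'E'
from h import *
s=sense();p=s['ee_pos'][:2]-O;print(s['force'],s['ee_pos'],s['grip_width']*87.8,p@XV*1000,p@YV*1000)
im,d=save('top','t8.png');P=cloud('top',d)
S=np.stack([(P[...,:2]-O)@XV,(P[...,:2]-O)@YV,P[...,2]],-1)*1000
k=(S[...,2]>98)&(S[...,2]<122)&(S[...,0]<80)&(S[...,0]>-20)
for a,b in((-140,-115),(-55,-30),(30,55),(115,140)):
    q=S[k&(S[...,1]>a)&(S[...,1]<b)];print(a,len(q),np.percentile(q[:,0],[5,50,95]).round(1) if len(q) else '')
E
```

```text
[-4.66300331 -5.84202737  9.49140926] [0.57631435 0.16704084 0.06222912] 35.846072668853836 -6.396635641058293 1.1017327105904424
-140 56 [32.4 36.2 41.4]
-55 0 
30 0 
115 0
```

>>> drive_tool:
  rows:
    - [[0.001,0,0,0,0,0],[0.002,0,0,0,0,0],[0.002,0,0,0,0,0],[0.002,0,0,0,0,0],[0.002,0,0,0,0,0],[0.002,0,0,0,0,0],[0.002,0,0,0,0,0],[0.002,0,0,0,0,0]]

```text
clock: 37.45
ee_pos: [0.5782, 0.1674, 0.0622]
ee_rot: [0.001, 0.995, 0.104, -0.001]
force: [-3.6, -5.0, 8.7]
grip_width: 0.403
```

```bash
cat > bar.py <<'E'
from h import *
s=sense();p=s['ee_pos'][:2]-O;print(s['force'],s['ee_pos'],s['grip_width']*87.8,p@XV*1000,p@YV*1000)
im,d=save('top','b%.0f.png'%(s['clock']*100))
P=cloud('top',np.load('pics/top0_d.npy'))
def f(P):
    S=np.stack([(P[...,:2]-O)@XV,(P[...,:2]-O)@YV,P[...,2]],-1)*1000
    k=(S[...,2]>98)&(S[...,2]<122)&(S[...,0]<80)&(S[...,0]>-20)
    for a,b in((-140,-115),(-55,-30),(30,55),(115,140)):
        q=S[k&(S[...,1]>a)&(S[...,1]<b)]
        if len(q): print(a,len(q),np.percentile(q[:,0],[5,50,95]).round(1),q[:,0].mean())
f(P);f(cloud('top',d))
E
python3 bar.py
```

```text
[-3.57257565 -5.04602193  8.72339057] [0.57819058 0.16741516 0.06221525] 35.41804053735112 -4.483612887523761 1.0757470682248629
-140 51 [-5.  -1.1  4.2] -0.8888931345838759
-55 52 [-5.2 -0.5  4.2] -0.6738528541094833
30 54 [-5.3 -1.6  3.8] -1.194904590877533
115 53 [-5.4 -1.4  3.3] -1.1929023236979117
-140 53 [34.3 38.2 43.8] 38.64245232682601
```

>>> drive_tool:
  rows:
    - [[0,0,0,0,0,0],[0,0,0,0,0,0],[0,0,0,0,0,0],[0,0,0,0,0,0],[0,0,0,0,0,0],[0,0,0,0,0,0],[0,0,0,0,0,0],[0,0,0,0,0,0]]
  claw: 66

```text
clock: 38.5
ee_pos: [0.5798, 0.168, 0.062]
ee_rot: [0.001, 0.995, 0.104, 0.0]
force: [-0.2, -0.6, 0.5]
grip_width: 0.751
```

>>> drive_tool:
  rows:
    - [[0,0,-0.02,0,0,0],[0,0,-0.05,0,0,0],[0,0,-0.08,0,0,0],[0,0,-0.11,0,0,0],[-0.04,0,-0.14,0,0,0],[-0.08,0,-0.14,0,0,0],[-0.12,0,-0.14,0,0,0],[-0.13,0,-0.14,0,0,0]]

```text
clock: 39.5
ee_pos: [0.4501, 0.1411, 0.202]
ee_rot: [0.001, 0.995, 0.104, -0.0]
force: [0.8, -0.2, 0.7]
grip_width: 0.749
```

```bash
python3 bar.py; python3 jr.py;  python3 - <<'E'
from h import *
b,_=save('wrist','w9.png'); a,_=save('side','s9.png')
cv2.imwrite('pics/both9.png',np.hstack([cv2.resize(a[165:315,200:400],(400,300)),cv2.resize(b[0:480],(400,300))])[:,:,::-1])
E
```

```text
[ 0.75869361 -0.19505979  0.7296455 ] [0.45007922 0.14109226 0.20201066] 65.77456443519313 -135.2672574504279 2.1026198331393053
-140 51 [-5.  -1.1  4.2] -0.8888931345838759
-55 52 [-5.2 -0.5  4.2] -0.6738528541094833
30 54 [-5.3 -1.6  3.8] -1.194904590877533
115 53 [-5.4 -1.4  3.3] -1.1929023236979117
-140 55 [34.3 38.3 43.6] 38.53340244482088
-55 55 [34.3 38.2 43.6] 38.369372439562724
30 53 [34.2 38.2 43.6] 38.26756222920016
115 54 [33.8 38.3 43.3] 38.16626759094857
top 406 66.0 -86.4
top 403 65.5 85.0
side 438 65.2 -84.0
side 552 65.1 88.9
button 51 270.3921568627451 246.35294117647058 -4.278075729677625 17.802829582275407
```

View pics/both9.png

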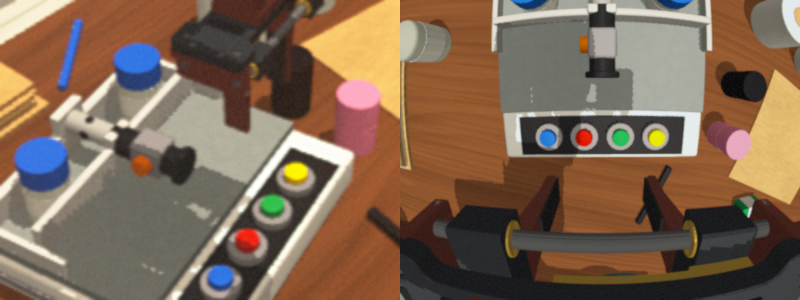

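```bash
python3 - <<'E'
from h import *
def meas(f,T,n):
    im=cv2.imread('pics/%s.png'%f); d=np.load('pics/%s_d.npy'%f); c,fo=K(n)
    v,u=np.mgrid[:480,:640];x=(u-c['cx'])/fo;y=(v-c['cy'])/fo;r=np.hypot(x,y)+1e-9
    k=np.tan(r)/r if n=='wrist' else 1
    D=np.stack([k*x*d,k*y*d,d],-1);P=D@T[:3,:3].T+T[:3,3]
    S=np.stack([(P[...,:2]-O)@XV,(P[...,:2]-O)@YV,P[...,2]],-1)*1000
    h=cv2.cvtColor(im,cv2.COLOR_BGR2HSV)
    m=(cv2.inRange(h,np.array((4,170,80)),np.array((19,255,255)))>0)&(S[...,2]>90)&(S[...,2]<140)&(abs(S[...,1])<40)&(S[...,0]>-70)&(S[...,0]<20)
    print(f,m.sum(),np.percentile(S[m],[3,25,50,75,97],axis=0).round(1)[:,[0,1,2]].tolist(), u[m].min(),u[m].max(),v[m].min(),v[m].max())
    g=(abs(S[...,1])<40)&(S[...,2]>122)&(S[...,2]<140)&(h[...,1]<60)&(S[...,0]>-70)&(S[...,0]<20); print('  collar y',np.percentile(S[g],[2,98],axis=0).round(1).tolist())
Ts=np.array(calibration('side')['T']);Tt=np.array(calibration('top')['T'])
meas('side0',Ts,'side');meas('s9',Ts,'side');meas('top0',Tt,'top')
im,d=save('top','t9.png');meas('t9',Tt,'top')
T=np.array(calibration('wrist')['T']);im,d=save('wrist','w9b.png');meas('w9b',T,'wrist')
E
```

```text
side0 80 [[-56.0, 17.6, 107.4], [-53.0, 21.5, 113.2], [-48.5, 25.9, 119.0], [-44.8, 27.5, 122.3], [-40.0, 29.1, 125.0]] 282 291 249 259
  collar y [[-67.9, -13.6, 122.3], [16.0, 18.2, 133.0]]
s9 76 [[-16.6, 17.6, 107.1], [-13.1, 21.9, 114.1], [-9.9, 26.3, 118.8], [-5.3, 27.8, 122.2], [-0.6, 29.5, 125.2]] 266 275 243 252
  collar y [[-48.6, -13.5, 123.1], [17.7, 18.5, 134.0]]
top0 24 [[-53.3, 18.8, 115.8], [-49.3, 19.9, 119.6], [-45.3, 21.5, 120.8], [-40.9, 23.2, 121.9], [-37.2, 24.8, 124.8]] 266 269 232 239
  collar y [[-68.1, -15.5, 122.4], [16.5, 15.3, 134.3]]
t9 25 [[-15.1, 17.9, 114.8], [-11.3, 20.0, 118.5], [-7.5, 21.4, 121.6], [-2.9, 22.9, 123.3], [-0.0, 24.8, 127.2]] 262 266 216 223
  collar y [[-45.9, -15.7, 122.4], [18.1, 15.3, 133.9]]
w9b 306 [[-13.8, 18.2, 116.9], [-10.2, 20.2, 120.9], [-5.2, 22.3, 122.6], [-0.5, 24.4, 123.5], [4.7, 26.4, 124.7]] 287 299 59 84
  collar y [[-44.9, -15.5, 123.2], [18.3, 16.3, 133.7]]
```

```bash
python3 - <<'E'
from h import *
print(row([.4345,.2181,.09]))
E
```

```text
[-0.0033, -0.079, 0.1118, 0.0019, -0.0009, -0.0035]
```

>>> drive_tool:
  rows:
    - [[-0.003,-0.03,0,0,0,0],[-0.003,-0.06,0.02,0,0,0],[-0.003,-0.079,0.04,0,0,0],[-0.003,-0.079,0.06,0,0,0],[-0.003,-0.079,0.08,0,0,0],[-0.003,-0.079,0.1,0,0,0],[-0.003,-0.079,0.112,0,0,0],[-0.003,-0.079,0.112,0,0,0]]
  claw: 0

```text
clock: 40.85
ee_pos: [0.4331, 0.2178, 0.089]
ee_rot: [0.001, 0.995, 0.104, -0.001]
force: [1.1, 0.8, -0.1]
grip_width: 0.003
```

```bash
python3 - <<'E'
from h import *
s=sense();print(row([.4345,.2181,.09]),s['grip_width'],s['ee_pos'],s['force'])
b,_=save('wrist','w10.png'); a,_=save('side','s10.png')
cv2.imwrite('pics/both10.png',np.hstack([cv2.resize(a[225:345,260:420],(400,300)),cv2.resize(b[150:450,120:520],(400,300))])[:,:,::-1])
E
```

```text
[0.0014, 0.0, -0.001, 0.0021, 0.0021, -0.0035] 0.0025263251737110783 [0.43307376 0.2178477  0.0890431 ] [ 1.07161571  0.77558141 -0.07049934]
```

View pics/both10.png

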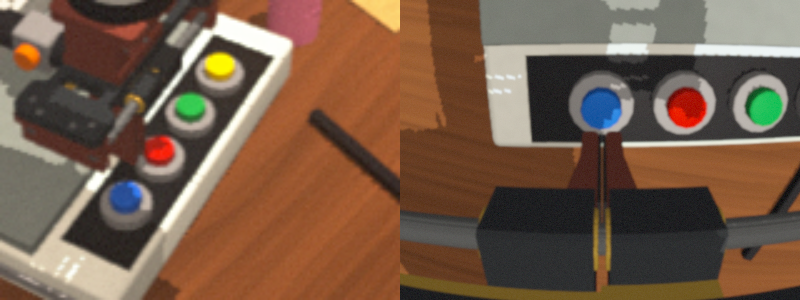

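>>> drive_tool:
  rows:
    - [[0.001,0,0.01,0,0,0],[0.001,0,0.02,0,0,0],[0.001,0,0.028,0,0,0],[0.001,0,0.035,0,0,0],[0.001,0,0.04,0,0,0],[0.001,0,0.045,0,0,0],[0.001,0,0.05,0,0,0],[0.001,0,0.052,0,0,0]]

```text
clock: 41.95
ee_pos: [0.4344, 0.2181, 0.0377]
ee_rot: [0.001, 0.995, 0.104, 0.0]
force: [-0.2, 0.1, 3.2]
grip_width: 0.005
```

```bash
python3 - <<'E'
from h import *
s=sense();print(s['ee_pos'],s['force'])
b,_=save('wrist','w11.png'); a,_=save('side','s11.png')
cv2.imwrite('pics/both11.png',np.hstack([cv2.resize(a[225:345,260:420],(400,300)),cv2.resize(b[150:450,120:520],(400,300))])[:,:,::-1])
E
```

```text
[0.43444187 0.21812989 0.03774848] [-0.24984093  0.05165807  3.17131973]
```

View pics/both11.png

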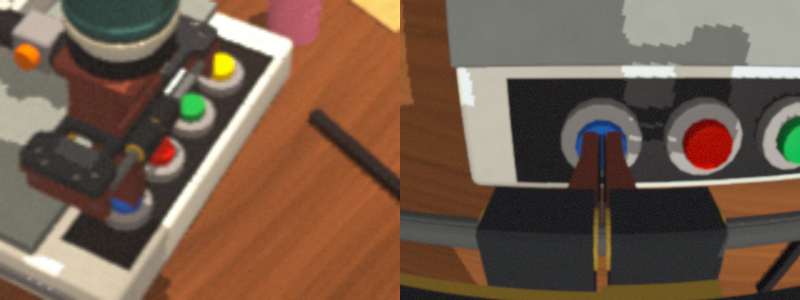

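>>> drive_tool:
  rows:
    - [[0,0,0.001,0,0,0],[0,0,0.002,0,0,0],[0,0,0.003,0,0,0],[0,0,0.004,0,0,0],[0,0,0.005,0,0,0],[0,0,0.005,0,0,0],[0,0,0.005,0,0,0],[0,0,0.005,0,0,0]]

```text
clock: 43.05
ee_pos: [0.4345, 0.2182, 0.034]
ee_rot: [0.001, 0.995, 0.104, 0.0]
force: [-3.2, -0.7, 18.0]
grip_width: 0.007
```

>>> drive_tool:
  rows:
    - [[0,0,-0.02,0,0,0],[0,0,-0.05,0,0,0],[0,0,-0.07,0,0,0],[0,0.04,-0.07,0,0,0],[0,0.08,-0.07,0,0,0],[0,0.12,-0.07,0,0,0],[0,0.155,-0.07,0,0,0],[0,0.162,-0.07,0,0,0]]

```text
clock: 44.05
ee_pos: [0.468, 0.0581, 0.1028]
ee_rot: [0.001, 0.995, 0.102, 0.0]
force: [0.2, -0.3, -0.1]
grip_width: 0.001
```

```bash
python3 - <<'E'
from h import *
s=sense();print(row([.4684,.0596,.0345]),s['ee_pos'],s['force'])
E
```

```text
[0.0007, -0.0015, 0.0683, 0.002, 0.0001, -0.0068] [0.46796626 0.05812655 0.10281904] [ 0.19146382 -0.25172454 -0.07347403]
```

>>> drive_tool:
  rows:
    - [[0.001,-0.001,0.02,0,0,-0.005],[0.001,-0.001,0.04,0,0,-0.005],[0.001,-0.001,0.055,0,0,-0.005],[0.001,-0.001,0.061,0,0,-0.005],[0.001,-0.001,0.064,0,0,-0.005],[0.001,-0.001,0.067,0,0,-0.005],[0.001,-0.001,0.07,0,0,-0.005],[0.001,-0.001,0.071,0,0,-0.005]]

```text
clock: 45.05
ee_pos: [0.4683, 0.0612, 0.0337]
ee_rot: [0.0, 0.994, 0.106, 0.0]
force: [-8.2, 2.5, 31.4]
grip_width: 0.002
```

>>> drive_tool:
  rows:
    - [[0,0,-0.02,0,0,0],[0,0,-0.05,0,0,0],[0,0,-0.068,0,0,0],[0,-0.02,-0.068,0,0,0],[0,-0.04,-0.068,0,0,0],[0,-0.054,-0.068,0,0,0],[0,-0.054,-0.068,0,0,0],[0,-0.054,-0.068,0,0,0]]

```text
clock: 46.05
ee_pos: [0.4574, 0.1133, 0.1]
ee_rot: [0.001, 0.994, 0.106, 0.0]
force: [-1.1, 0.1, 0.4]
grip_width: 0.003
```

```bash
python3 - <<'E'
from h import *
s=sense();print(row([.457,.1121,.0345]),s['ee_pos'],s['force'])
E
```

```text
[-0.0006, 0.001, 0.0655, 0.0024, -0.0004, 0.0021] [0.45736715 0.11330336 0.09997173] [-1.05094989  0.1390234   0.37698042]
```

>>> drive_tool:
  rows:
    - [[-0.001,0.001,0.02,0,0,0],[-0.001,0.001,0.04,0,0,0],[-0.001,0.001,0.053,0,0,0],[-0.001,0.001,0.059,0,0,0],[-0.001,0.001,0.062,0,0,0],[-0.001,0.001,0.065,0,0,0],[-0.001,0.001,0.067,0,0,0],[-0.001,0.001,0.067,0,0,0]]

```text
clock: 47.05
ee_pos: [0.4563, 0.112, 0.0341]
ee_rot: [0.001, 0.994, 0.106, 0.0]
force: [-4.5, -3.1, 13.6]
grip_width: 0.004
```

>>> drive_tool:
  rows:
    - [[0,0,-0.02,0,0,0],[0,0,-0.05,0,0,0],[0,0,-0.09,0,0,0],[0,0.05,-0.13,0,0,0],[0,0.1,-0.15,0,0,0],[0,0.15,-0.15,0,0,0],[0,0.15,-0.15,0,0,0],[0,0.15,-0.15,0,0,0]]

```text
clock: 48.05
ee_pos: [0.4876, -0.0336, 0.1831]
ee_rot: [0.0, 0.994, 0.105, 0.0]
force: [-0.0, -0.0, -0.2]
grip_width: 0.0
```

```bash
python3 bar.py; python3 jr.py; python3 - <<'E'
from h import *
b,_=save('top','t12.png'); a,_=save('side','s12.png')
cv2.imwrite('pics/both12.png',np.hstack([cv2.resize(a,(400,300)),cv2.resize(b,(400,300))])[:,:,::-1])
E
```

```text
[-0.01936013 -0.02768136 -0.1936993 ] [ 0.48757334 -0.0335647   0.18307272] 0.011213569809636866 -135.09513581051783 -176.533416795747
-140 51 [-5.  -1.1  4.2] -0.8888931345838759
-55 52 [-5.2 -0.5  4.2] -0.6738528541094833
30 54 [-5.3 -1.6  3.8] -1.194904590877533
115 53 [-5.4 -1.4  3.3] -1.1929023236979117
-140 54 [34.3 38.  43.6] 38.58176423667874
-55 55 [34.  38.  43.6] 38.214123412594034
30 54 [34.  37.9 43.3] 38.21507136301332
115 54 [34.1 37.9 43.3] 38.14498915827914
top 409 66.0 -86.3
top 402 65.4 85.0
side 438 65.3 -84.1
side 549 65.2 88.8
button 75 270.36 247.24 -5.6499082925387984 19.999794140624353
```

View pics/both12.png

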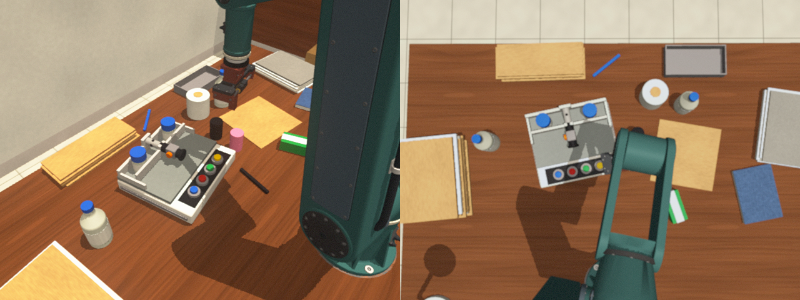

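```bash
python3 -c "
from workcell import *
print(job_done())"
```

```text
the job is handed in; nothing more can be done
None
```

The job is done and handed in at about 48 s. Only two blue-capped jars were there, and both now stand upright in the bay, one in each half.

- **Jars and bar:** The last pictures put the jars at about shaker (66, -86) and (65, 86) mm. I pressed the button in and drew the bar forward. It measures 39.4 mm from where it started, within the ±2 mm play of the next hole. The button sticks out as far as it did at the start, so I took it as locked. I did not push on the tube to test it.
- **Keys:** I pressed blue, yellow and green in that order after closing the bar. The forces were 18, 31 and 14 N, and a key bottoms out at 5 N. Red was not pressed, and by eye the bottles, roll, carton and look-alikes were still in place at the end.

**What went wrong or disagreed:**
- **Fingertips:** They sit 30–40 mm higher than the reported TCP, so the first two grasps closed on air above the cap. I corrected for that afterwards.
- **Second jar:** The second jar was found about 4 cm out of place, against the bar, after I set it down. I picked it up and set it back.
- **Wrist camera:** It reads about 6 mm too far along x compared with the other two cameras. I relied on the other two for the jar and bar positions.

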